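# Find the socket that fits the clamp nut

### The arm

A 7-joint arm with a two-finger parallel gripper is mounted at the origin on a cart in front of the work surface, level with it; the furniture and walls round the work are solid. World frame = base frame: x ahead of the robot, y to its left, z up, the work surface at z = 0. Lengths are in m, angles in degrees, forces in N, time in s.
With the tool pointing down it reaches from about 0.425 to 1.025 m from the base axis. Payload 3.6 kg.
Tool frame: the origin (TCP) lies at the very end of the fingers, on their centre line; the grasp point (between the pads) lies 19 mm behind it; z points along the fingers, y is the line along which they close (so a half turn about z gives the same grasp; the last joint's range is limited). The gripper opens to 85 mm and grips with 20 to 120 N. Pads are 22 mm wide; open, the fingers measure 114 mm over their backs; the gripper's body (76 mm by 85 mm) begins 54 mm behind the grasp point. The pads swing forward as they close: fully open they stand 13 mm farther back than shut.
Start: joints at [68.039, 33.873, 2.773, 92.16, -1.908, 54.013, -1.931], TCP at [0.207, -0.695, 0.231] pointing down, gripper open.
Joint ranges: [-153.93, 153.93], [-27.13, 128.08], [-72.61, 78.16], [10.71, 143.7], [-87.88, 267.88], [4.46, 118.87], [-176.78, 176.78]. Speed limits (degrees/s): [147.25, 147.25, 180, 180, 180, 180, 180].

### API

Orientations are given as a 3x3 rotation matrix whose columns are the frame's x, y, z axes.
In Python, from station import bot gives the robot as it stands. The module is installed in compiled form; this text tells all that it offers.
- The arm moves only by the tool move_arm, never from a script. Its argument "rows" is a list of rows, each a list of 5 numbers: the shift along the world's x, y, z in cm, then the turn about the world's z in rad, then the opening, from 0 (shut) to 1 (fully open). In form: [[dx, dy, dz, turn, gripper], ...]. A call has 1 to 5 rows; each row shifts and turns the commanded pose from where the row before left it; what a row does not reach is not made up. A row lasts 1/8 s, in which the tool goes at most 62.5 mm and 10.7 degrees, less where a joint would pass 70% of its speed; a pose out of reach is approached as far as the arm can. A call is refused whole if a number of a shift passes 6.25 or a number of a turn 0.188, either way. A call with a gripper value outside its range is refused whole. The fingers move at their own pace and stop on an object; the grip force is fixed at half the most. Time passes only in rows, so rows that do not move let the fingers close. It gives the time, the measured TCP pose, the force, the opening and the grip force at its end, in the units of the state.
- bot.sense(): the state, without advancing time (a new reading comes with each control period).
- bot.snapshot(name): name is "side" or "top" or "wrist"; returns the picture (420x560x3 uint8, red, green, blue); there is no depth.
- bot.get_calibration(name): a dict with "fovy" (degrees; the focal length in pixels is half the picture's height over the tangent of half this angle, whatever the lens; pixels are square), "cx", "cy" (the principal point, pixels), "position" and "rotation" of the camera in the world; the wrist camera has in their place "mount" (4x4, takes a point from camera to tool coordinates, whose origin is the TCP and whose axes are the flange's). Camera axes: x right, y down, z forward; pixel columns grow to the right and rows downward; lengths in m; the calibration is good to about 2 mm. The wrist camera is an equidistant fisheye: a pixel r from the principal point sees the ray r / f radians off the axis. A picture is of the moment at which its call begins: read the wrist's pose just before it. get_calibration takes no time and is no camera call.
- bot.job_done(): hands the job in; it is judged then, once.
The state is a dict: "time": time; "qpos": joint angles; "qvel": joint speeds; "joint_efforts": joint torques, N m; "ee_pos": TCP position; "ee_rot": TCP orientation; "wrist_force": force on the tool from outside, world axes, zero at the start; "ft_torque": the same for the moment, N m; "opening": finger opening in m; "gripper_force": force on a finger pad.
Only numpy, scipy, OpenCV 4.12 (cv2) and the standard library are available. Lean on these libraries where they do the work, as an engineer would, in place of code of your own. Each camera call takes 0.05 s, during which the arm holds its last target. There are 200 camera calls.

### The job

Find the socket for the hex nut on top of the clamp stand, working up in size. Take the smallest socket by its square adapter and try it: set it down squarely on the nut, where it stops on top because it is too small; then stand it back on the rack post it came from and let go. Then push the middle-sized socket fully down over the nut until it sits on the washer, and finish still gripping it there; leave the largest socket on its post.

Things in the scene. Friction and masses are not known exactly. Their poses are not given: they have to be found in the camera images.
- socket_small: Steel socket, mouth down, 75 mm tall: hex tube 25 mm across outer flats, hex bore 19 mm across flats, 26 mm deep; round shoulder to 35.5 mm; then a dark square adapter 16 x 16 mm up to 75 mm, the grip. On some rack post at first. Origin: centre of the mouth, z up; x points at a flat (hex, every 60 deg) and at an adapter side. 0.11 to 0.23 kg. Too small for the nut.
- socket_medium: Steel socket, mouth down, 75 mm tall: hex tube 31.6 mm across outer flats, hex bore 25.6 mm across flats, 26 mm deep; round shoulder to 35.5 mm; then a dark square adapter 16 x 16 mm up to 75 mm, the grip. On some rack post at first. Origin: centre of the mouth, z up; x points at a flat (hex, every 60 deg) and at an adapter side. 0.11 to 0.23 kg. Fits the nut: 0.8 mm play a side, 7 deg yaw.
- socket_large: Steel socket, mouth down, 75 mm tall: hex tube 38 mm across outer flats, hex bore 32 mm across flats, 26 mm deep; round shoulder to 35.5 mm; then a dark square adapter 16 x 16 mm up to 75 mm, the grip. On some rack post at first. Origin: centre of the mouth, z up; x points at a flat (hex, every 60 deg) and at an adapter side. 0.11 to 0.23 kg. Too large.
- rack: Fixed aluminium socket rack: a bar 28 mm wide, 215 mm long (along its y), top face 45 mm above the worktop, on two feet; three round steel posts, 14 mm in diameter with tapered tips, rise to 64 mm at its y = -75, 0, +75 mm. A socket rests mouth down on the bar with a post in its bore. Origin on the worktop under the bar's centre.
- clamp: Fixed stand: grey base 90 x 80 x 10 mm, column 48 mm in diameter to 44 mm height, washer 39 mm in diameter to 46 mm, hex nut 24 mm across flats to 60 mm (its top 2 mm turned round, 23.2 mm in diameter), stud end 12 mm in diameter to 66 mm. Origin on the worktop under the nut's axis; a nut flat faces the stand's x axis, others every 60 deg.
- nut_seat (a point): Point on the nut's axis at the washer's top face, where a fitting socket's mouth ends up; axes parallel to those of the clamp stand. Between the stand and the rack stands a fixed white-topped test box (162 x 209 mm, 116 mm tall with its fittings), to be passed over; everything else near is lower, or behind at x above 0.6 m.
- nut_top (a point): Point on the nut's axis at the nut's top face (14 mm above nut_seat), where a socket that is too small stops.

How it is judged (in metres and radians):
On the way, in this order (a step that is already met when the one before it is completed fails the run):
1. the smallest socket has been set squarely on the nut and stops on its top (horizontal distance between socket_small and nut_top below 0.006 m and z of socket_small in the frame of nut_top between -0.004 and 0.003 m and angle between socket_small's own z axis and vertical below 0.08 rad and contact force between socket_small and clamp above 0.5 N), for 0.2 s.
2. the smallest socket stands back on the rack post it came from, let go (distance of socket_small from where it was at the start of the episode below 0.01 m and angle between socket_small's own z axis and vertical below 0.1 rad and contact force between the fingers and socket_small below 0.2 N and linear speed of socket_small below 0.02 m/s and contact force between socket_small and rack above 0.3 N), for 0.2 s.
3. the middle-sized socket is fully down over the nut and gripped (horizontal distance between socket_medium and nut_seat below 0.003 m and z of socket_medium in the frame of nut_seat below 0.003 m and angle between socket_medium's own z axis and vertical below 0.06 rad and contact force between the fingers and socket_medium above 2 N), for 0.3 s.
At the end, for the whole second after the job is handed in: Middle socket over the nut, mouth within 3 mm of washer and axis, upright within 3.4 degrees, still, gripped (over 2 N); smallest socket released, upright, resting on the rack within 10 mm of its start; largest upright within 20 mm of its start (all of step 2 and all of step 3 and linear speed of socket_medium below 0.02 m/s and distance of socket_large from where it was at the start of the episode below 0.02 m and angle between socket_large's own z axis and vertical below 0.1 rad); the arm keeps its last pose, push and grip.
It fails at once if the largest socket is taken from its post or knocked over (distance of socket_large from where it was at the start of the episode above 0.03 m or angle between socket_large's own z axis and vertical above 0.3 rad).
It also fails if it takes over 72 s, if anything falls off the work surface, if the arm or the gripper's body presses on something with over 40 N, if the wrist force passes 120 N, or if a joint passes its speed limit or range.

## Working session

There is one attempt and no reset: what is moved stays moved. The work goes in short steps, Python scripts to look and compute and a tool call to move; the robot and the scene stay as the last step left them, time stands still between calls to the robot, and variables do not carry over. Pictures are saved under pics/ and viewed, at most 10 in all, crops included, and the job is handed in when it is done.

Besides the shell and the picture viewer there is one more tool, called after "Request:" by a JSON object that holds its "op" and its "data". move_arm: Moves the arm, as the interface text tells. Its arguments: {"type":"object","properties":{"rows":{"type":"array","items":{"type":"array","items":{"type":"number"}}}},"required":["rows"]}

```bash
mkdir -p pics; python3 - <<'E'
from station import bot
import cv2,numpy as np
s=bot.sense(); print({k:np.round(v,3).tolist() for k,v in s.items()})
for n in("side","top","wrist"):
    c=bot.get_calibration(n); print(n,{k:np.round(v,4).tolist() for k,v in c.items()})
    im=bot.snapshot(n); cv2.imwrite(f"pics/{n}0.png",im[:,:,::-1])
E
```

```text
{'time': 0.0, 'qpos': [68.037, 33.925, 2.766, 92.237, -1.909, 54.009, -1.93], 'qvel': [-0.028, -0.109, 0.09, -0.042, 0.013, 0.04, 0.0], 'joint_efforts': [-0.0, -54.87, 1.547, -19.812, 0.009, 0.009, -0.0], 'ee_pos': [0.207, -0.694, 0.23], 'ee_rot': [[0.958, 0.286, -0.001], [0.286, -0.958, 0.002], [-0.0, -0.002, -1.0]], 'wrist_force': [-0.527, -0.222, 0.339], 'ft_torque': [-0.053, -0.014, 0.007], 'gripper_force': 0.0, 'opening': 0.086}
side {'fovy': 56.5987, 'cx': 281.0127, 'cy': 208.0409, 'position': [0.1142, 0.7699, 0.5833], 'rotation': [[-0.8972, -0.2337, 0.3747], [-0.4416, 0.4687, -0.765], [0.0032, -0.8519, -0.5238]]}
top {'fovy': 46.3388, 'cx': 281.3949, 'cy': 216.331, 'position': [0.2121, 0.0296, 1.3063], 'rotation': [[0.0583, -0.9713, 0.2304], [-0.9983, -0.0585, 0.0059], [0.0078, -0.2304, -0.9731]]}
wrist {'fovy': 65.7065, 'cx': 281.2977, 'cy': 208.283, 'mount': [[-0.001, -0.9543, -0.299, 0.0764], [1.0, -0.0011, 0.0002, 0.0001], [-0.0005, -0.299, 0.9543, -0.1427], [0.0, 0.0, 0.0, 1.0]]}
```

View pics/top0.png

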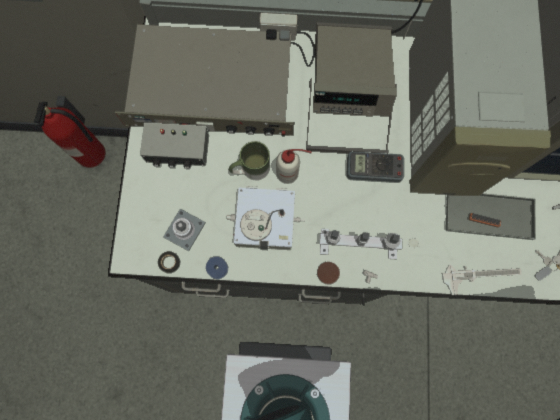

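View pics/side0.png

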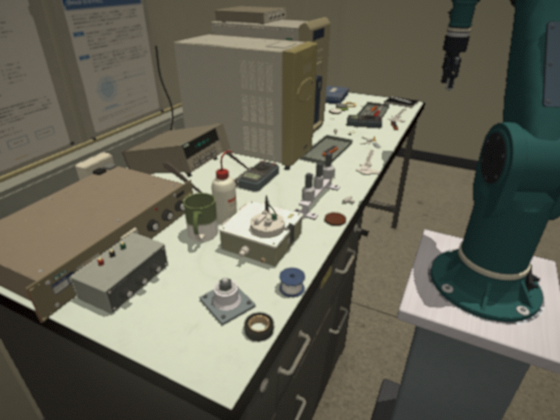

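The top view shows the clamp at about (183,228), the box at (264,218) and rack sockets near (333,238), (363,239) and (393,241). The side view shows the same items, with the clamp at (227,290) and the sockets at about (308,185) to (328,165). Next I enlarge crops of both.

```bash
cat > h.py <<'E'
import numpy as np,cv2
from station import bot
def ray(n,u,v,st=None):
    c=bot.get_calibration(n); f=210/np.tan(np.radians(c['fovy']/2)); x,y=u-c['cx'],v-c['cy']
    if n=='wrist':
        r=np.hypot(x,y); t=r/f; d=np.array([x/r*np.sin(t),y/r*np.sin(t),np.cos(t)]) if r>0 else np.array([0,0,1.])
        M=np.array(c['mount']); R=np.array(st['ee_rot']); return np.array(st['ee_pos'])+R@M[:3,3], R@M[:3,:3]@d
    return np.array(c['position']),np.array(c['rotation'])@np.array([x/f,y/f,1])
def onz(n,u,v,z,st=None):
    o,d=ray(n,u,v,st); return o+d*(z-o[2])/d[2]
def proj(n,P,st=None):
    c=bot.get_calibration(n); f=210/np.tan(np.radians(c['fovy']/2)); P=np.array(P,float)
    if n=='wrist':
        M=np.array(c['mount']); R=np.array(st['ee_rot'])@M[:3,:3]; o=np.array(st['ee_pos'])+np.array(st['ee_rot'])@M[:3,3]
        q=R.T@(P-o); t=np.arctan2(np.hypot(q[0],q[1]),q[2]); k=f*t/np.hypot(q[0],q[1]); return c['cx']+k*q[0],c['cy']+k*q[1]
    q=np.array(c['rotation']).T@(P-np.array(c['position'])); return c['cx']+f*q[0]/q[2],c['cy']+f*q[1]/q[2]
E
python3 - <<'E'
from h import *
t=cv2.imread('pics/top0.png');s=cv2.imread('pics/side0.png')
a=cv2.resize(t[215:265,310:410],(800,400),interpolation=cv2.INTER_CUBIC)
b=cv2.resize(s[145:225,270:350],(400,400)[:2],interpolation=cv2.INTER_CUBIC)[:200*2]
b=cv2.resize(b,(200,200)); c=cv2.resize(t[205:253,158:208],(208,200),interpolation=cv2.INTER_CUBIC); b=cv2.resize(s[145:225,270:350],(200,200),interpolation=cv2.INTER_CUBIC)
d=cv2.resize(s[265:325,195:265],(233,200),interpolation=cv2.INTER_CUBIC)
im=np.zeros((600,800,3),np.uint8); im[:400]=a; im[400:,:200]=b; im[400:,200:408]=c; im[400:,408:641]=d
cv2.imwrite('pics/c0.png',im)
print('clamp',onz('top',183,226,.066)); 
for u in(333,363,393): print(onz('top',u,236,.12))
print(onz('top',264,218,.1))
E
```

```text
clamp [0.46498097 0.28911245 0.066     ]
[ 0.45100236 -0.09304849  0.12      ]
[ 0.45542547 -0.16690955  0.12      ]
[ 0.45985286 -0.240842    0.12      ]
[0.4908416  0.08042553 0.1       ]
```

View pics/c0.png

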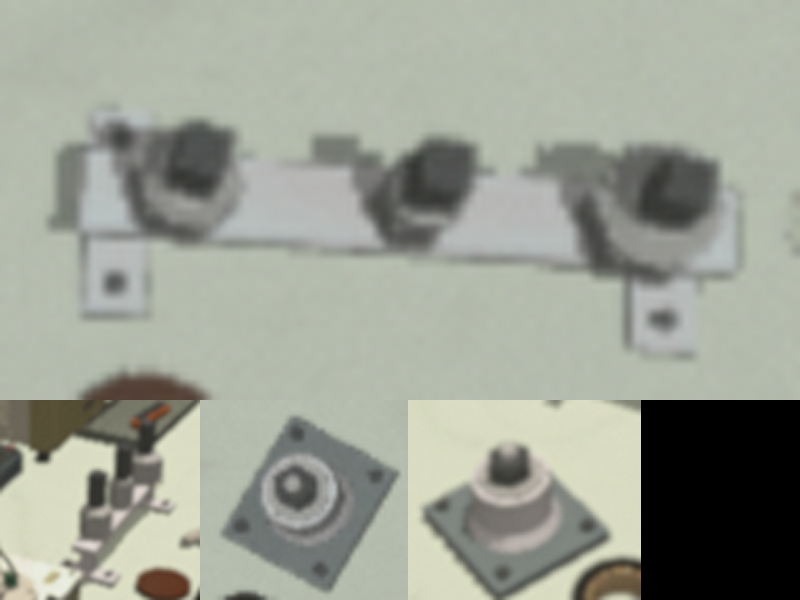

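Adapter tops are at about (335,233), (366,235) and (396,237). By shoulder size, left is medium, middle is small and right is large. I'll go above the small one.

```bash
python3 - <<'E'
from h import *
for p in((335.4,233.1),(365.9,235),(395.6,237.5)): print(onz('top',*p,.12))
E
```

```text
[ 0.45863666 -0.09871492  0.12      ]
[ 0.45836492 -0.17400653  0.12      ]
[ 0.45646884 -0.24727032  0.12      ]
```

Request:
{"op": "move_arm", "data": {"rows": [[2.5,5.2,0,0,1],[2.5,5.2,0,0,1],[2.5,5.2,0,0,1],[2.5,5.2,0,0,1],[2.5,5.2,0,0,1]]}}

```text
time: 0.78
ee_pos: [0.3328, -0.4329, 0.2312]
ee_rot: [[0.958, 0.286, 0.0], [0.286, -0.958, 0.0], [0.0, -0.0, -1.0]]
wrist_force: [1.3, 0.2, 0.1]
opening: 0.0853
gripper_force: 0.0
```

Request:
{"op": "move_arm", "data": {"rows": [[2.5,5.2,0,0,1],[2.5,5.2,0,0,1],[2.5,5.2,0,0,1],[2.5,5.2,0,0,0.6],[2.0,5.0,0,0,0.6]]}}

```text
time: 1.4
ee_pos: [0.4531, -0.1748, 0.2314]
ee_rot: [[0.958, 0.286, 0.001], [0.286, -0.958, -0.0], [0.001, 0.0, -1.0]]
wrist_force: [0.6, -0.4, 0.5]
opening: 0.0521
gripper_force: 0.0
```

Request:
{"op": "move_arm", "data": {"rows": [[0,0,0,0,0.6],[0,0,0,0,0.6]]}}

```text
time: 1.65
ee_pos: [0.4518, -0.1771, 0.2312]
ee_rot: [[0.958, 0.286, -0.001], [0.286, -0.958, -0.0], [-0.001, 0.0, -1.0]]
wrist_force: [-0.2, -1.1, 0.5]
opening: 0.0513
gripper_force: 0.0
```

```bash
python3 - <<'E'
from h import *
s=bot.sense(); im=bot.snapshot('wrist')[:,:,::-1]; cv2.imwrite('pics/w1.png',im)
np.save('w1.npy',s,allow_pickle=True); print(np.round(s['ee_pos'],4),np.round(s['ee_rot'],3),s['wrist_force'],np.round(s['qpos'],1))
E
```

```text
[ 0.4518 -0.1771  0.2312] [[ 0.958  0.286 -0.001]
 [ 0.286 -0.958 -0.   ]
 [-0.001  0.    -1.   ]] [-0.24846248 -1.14989104  0.54261687] [ 18.7  16.8  -3.2 122.3   1.5  40.9 -58.9]
```

View pics/w1.png

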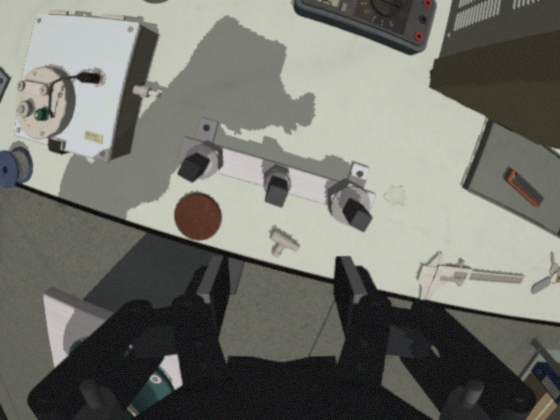

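The wrist view shows sockets at about (195,165) medium, (277,188) small and (352,208) large. I'll crop them for adapter edges.

```bash
python3 - <<'E'
from h import *
im=cv2.imread('pics/w1.png')
cs=[im[140:190,165:215],im[160:210,252:302],im[175:230,325:380]]
out=np.zeros((400,800,3),np.uint8)
out=np.hstack([cv2.resize(c,(266,266),interpolation=cv2.INTER_CUBIC) for c in cs])
out=np.clip(out.astype(float)*2.5,0,255).astype(np.uint8)
cv2.imwrite('pics/c1.png',out)
E
```

```text
(no output)
```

View pics/c1.png

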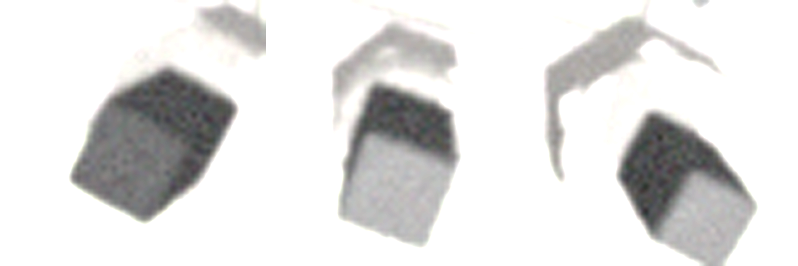

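Top-face corners are readable: medium (112,100), (188,138), (145,221), (72,178); small (356,131), (458,158), (424,243), (340,214).

```bash
python3 - <<'E'
from h import *
s=np.load('w1.npy',allow_pickle=True).item()
def f(C,o,k):
    P=np.array([onz('wrist',o[0]+x/k,o[1]+y/k,.12,s) for x,y in C]); e=np.roll(P,-1,0)-P
    a=np.degrees(np.arctan2(e[:,1],e[:,0]))
    print(P.mean(0).round(4),np.linalg.norm(e,axis=1).round(4),(a%90).round(1))
k=5.32
f([(112,100),(188,138),(145,221),(72,178)],(165,140),k)
f([(90,131),(192,158),(158,243),(74,214)],(252,160),k)
f([(159,170),(223,207),(185,276),(123,238)],(325,175),266/55)
E
```

```text
[ 0.4588 -0.0971  0.12  ] [0.0133 0.0149 0.0134 0.014 ] [78.9 75.7 75.  75.1]
[ 0.4583 -0.171   0.12  ] [0.016  0.0144 0.0136 0.0133] [ 1.3 85.6 86.7  5.3]
[ 0.457  -0.2459  0.12  ] [0.014  0.0142 0.014  0.0137] [77.3 82.2 75.1 82.5]
```

Request:
{"op": "move_arm", "data": {"rows": [[0.35,0.25,-2,-0.145,0.5],[0.3,0.25,-2,-0.145,0.5],[0,0,-2,0,0.5],[0,0,-2,0,0.5],[0,0,0,0,0.5]]}}

```text
time: 2.33
ee_pos: [0.4568, -0.1733, 0.1501]
ee_rot: [[1.0, -0.004, -0.004], [-0.004, -1.0, 0.0], [-0.004, -0.0, -1.0]]
wrist_force: [0.1, -0.1, 0.1]
opening: 0.043
gripper_force: 0.0
```

```bash
python3 - <<'E'
from h import *
s=bot.sense(); im=bot.snapshot('wrist')[:,:,::-1]; cv2.imwrite('pics/w2.png',im)
np.save('w2.npy',s,allow_pickle=True); print(np.round(s['ee_pos'],4),np.round(s['ee_rot'],3))
cv2.imwrite('pics/w2v.png',np.clip(im*1.6,0,255).astype(np.uint8))
E
```

```text
[ 0.4568 -0.1733  0.1501] [[ 1.    -0.004 -0.004]
 [-0.004 -1.     0.   ]
 [-0.004 -0.    -1.   ]]
```

View pics/w2v.png

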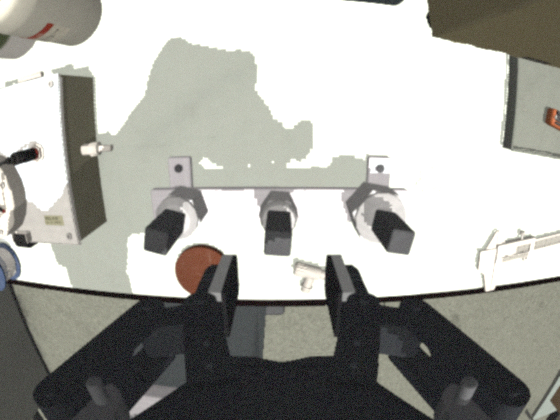

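The small adapter's top face is at about (278,238), between the fingers whose centre is near column 282, and its edges are aligned with the tool.

```bash
python3 - <<'E'
from h import *
s=np.load('w2.npy',allow_pickle=True).item()
im=cv2.imread('pics/w2.png').max(2)
# dark adapter blobs
for n,(x0,x1,y0,y1) in dict(med=(135,205,195,260),small=(255,300,200,262),large=(355,425,200,260)).items():
    m=((im[y0:y1,x0:x1]<75)*255).astype(np.uint8)
    c=max(cv2.findContours(m,0,1)[0],key=cv2.contourArea)
    a=cv2.approxPolyDP(c,2.5,True)[:,0]+[x0,y0]; print(n,a.tolist())
    print([onz('wrist',*p,.12,s)[:2].round(4).tolist() for p in a])
print(onz('wrist',278,238,.12,s))
E
```

```text
med [[184, 215], [168, 209], [160, 213], [146, 227], [145, 248], [165, 253], [180, 234]]
[[0.4753, -0.1172], [0.4789, -0.1077], [0.4765, -0.1023], [0.4676, -0.0918], [0.4536, -0.0888], [0.4506, -0.102], [0.4634, -0.1134]]
small [[269, 210], [265, 252], [287, 254], [291, 229], [289, 213]]
[[0.4781, -0.1666], [0.4523, -0.1638], [0.4509, -0.1767], [0.4667, -0.1789], [0.4763, -0.1778]]
large [[376, 210], [372, 229], [387, 250], [406, 252], [413, 232], [394, 213]]
[[0.4778, -0.2278], [0.4661, -0.2264], [0.4522, -0.2374], [0.4504, -0.2503], [0.4636, -0.2531], [0.4759, -0.2392]]
[ 0.46115371 -0.17149919  0.12      ]
```

Request:
{"op": "move_arm", "data": {"rows": [[0.2,0.2,-2,-0.06,0.5],[0,0,-2,0,0.5],[0,0,-1.5,0,0.5],[0,0,-1,0,0.5],[0,0,0,0,0.5]]}}

```text
time: 3.0
ee_pos: [0.4604, -0.1699, 0.086]
ee_rot: [[0.998, -0.061, -0.001], [-0.061, -0.998, 0.0], [-0.001, -0.0, -1.0]]
wrist_force: [-0.3, -0.6, 0.2]
opening: 0.0426
gripper_force: 0.0
```

Request:
{"op": "move_arm", "data": {"rows": [[0,0,0,0,0],[0,0,0,0,0],[0,0,0,0,0],[0,0,0,0,0],[0,0,0,0,0]]}}

```text
time: 3.62
ee_pos: [0.4611, -0.17, 0.0868]
ee_rot: [[0.998, -0.06, 0.001], [-0.06, -0.998, -0.0], [0.001, 0.0, -1.0]]
wrist_force: [0.2, -0.6, 5.2]
opening: 0.0152
gripper_force: 60.1
```

Request:
{"op": "move_arm", "data": {"rows": [[0,0,2,0,0],[0,0,3,0,0],[0,0,4,0,0],[0,0,4,0,0],[0,0,3,0,0]]}}

```text
time: 4.25
ee_pos: [0.4603, -0.1695, 0.2475]
ee_rot: [[0.998, -0.06, 0.0], [-0.06, -0.998, 0.0], [0.0, -0.0, -1.0]]
wrist_force: [0.4, -0.7, -1.8]
opening: 0.0151
gripper_force: 59.4
```

Request:
{"op": "move_arm", "data": {"rows": [[0,5,0,0,0],[0,5,0,0,0],[0,5,0,0,0],[0,5,0,0,0],[0,5,0,0,0]]}}

```text
time: 4.88
ee_pos: [0.4597, 0.0817, 0.2458]
ee_rot: [[0.998, -0.06, -0.001], [-0.06, -0.998, -0.0], [-0.001, 0.0, -1.0]]
wrist_force: [0.2, 0.4, -2.2]
opening: 0.0153
gripper_force: 59.4
```

Request:
{"op": "move_arm", "data": {"rows": [[0,5,0,0,0],[0,5,0,0,0],[0,5,0,0,0],[0,4,0,0,0],[0,0,0,0,0]]}}

```text
time: 5.5
ee_pos: [0.4594, 0.2745, 0.2458]
ee_rot: [[0.999, -0.053, -0.001], [-0.053, -0.999, 0.002], [-0.001, -0.002, -1.0]]
wrist_force: [0.5, -0.4, -1.0]
opening: 0.0148
gripper_force: 59.4
```

```bash
python3 - <<'E'
from h import *
s=bot.sense(); im=bot.snapshot('wrist')[:,:,::-1]; cv2.imwrite('pics/w3.png',im)
np.save('w3.npy',s,allow_pickle=True); print(np.round(s['ee_pos'],4),np.round(s['qpos'],1),s['wrist_force'])
print(proj('wrist',(.465,.289,.06),s))
E
```

```text
[0.4594 0.2745 0.2458] [ -29.3   19.4   -8.1  115.6    3.6   45.2 -132.5] [ 0.4989341  -0.40894855 -1.0016223 ]
(np.float64(267.20784792721776), np.float64(179.24699555015277))
```

View pics/w3.png

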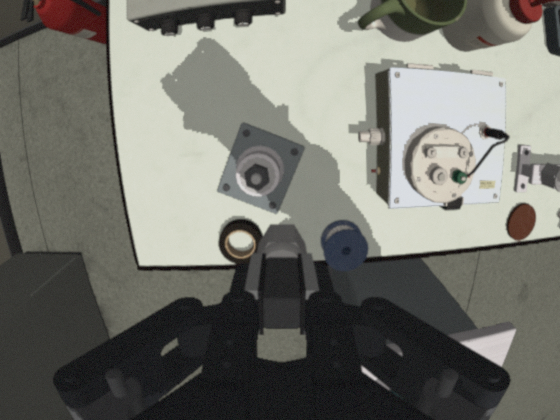

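The nut is at about (258,176) and the plate spans about (218,122)-(303,213). The held socket's tube is at (283,235). I'll fit the plate rectangle and the washer circle.

```bash
cat > cl.py <<'E'
from h import *
def clamp(im,s,c0):
    # c0: approx nut pixel
    hsv=cv2.cvtColor(im,cv2.COLOR_BGR2HSV); x0,y0=int(c0[0])-70,int(c0[1])-75
    roi=im[y0:y0+130,x0:x0+140].astype(int); v=roi.max(2)
    b=roi[:,:,0]-roi[:,:,2]
    return roi,v,b
E
python3 - <<'E'
from cl import *
s=np.load('w3.npy',allow_pickle=True).item(); im=cv2.imread('pics/w3.png')
for p in((250,135),(285,150),(235,195),(270,200),(258,176),(245,172),(275,172),(258,192),(320,180),(200,100),(150,180),(240,215)): print(p,im[p[1],p[0]])
print(im[176,225:300].max(1).tolist())
print(im[130:215,258].max(1).tolist())
E
```

```text
(250, 135) [84 83 79]
(285, 150) [89 85 83]
(235, 195) [133 132 128]
(270, 200) [88 88 85]
(258, 176) [106 107 110]
(245, 172) [68 69 68]
(275, 172) [134 136 139]
(258, 192) [127 129 131]
(320, 180) [129 139 136]
(200, 100) [128 138 137]
(150, 180) [203 217 215]
(240, 215) [183 198 194]
[133, 134, 133, 137, 132, 134, 134, 135, 131, 133, 148, 191, 213, 213, 196, 160, 139, 123, 113, 92, 63, 56, 53, 51, 54, 62, 81, 102, 113, 116, 120, 118, 114, 110, 102, 87, 72, 57, 55, 54, 54, 55, 53, 77, 107, 118, 118, 120, 117, 123, 126, 139, 142, 131, 118, 103, 101, 93, 89, 83, 89, 90, 84, 89, 87, 83, 87, 95, 121, 134, 137, 140, 135, 137, 136]
[86, 89, 89, 88, 89, 88, 88, 88, 88, 85, 86, 87, 86, 87, 88, 96, 108, 119, 123, 117, 108, 96, 102, 116, 130, 140, 138, 129, 125, 121, 120, 121, 120, 114, 85, 51, 43, 48, 54, 55, 56, 57, 62, 73, 89, 101, 110, 118, 120, 120, 121, 117, 111, 94, 67, 54, 53, 49, 53, 61, 86, 112, 131, 171, 206, 202, 170, 141, 137, 137, 134, 138, 139, 137, 138, 139, 143, 174, 209, 216, 217, 216, 217, 216, 216]
```

```bash
cat > cl.py <<'E'
from h import *
def clamp(im,s,a=(205,112,315,222),nutwin=(238,160,280,198)):
    x0,y0,x1,y1=a
    g=cv2.GaussianBlur(im,(3,3),0).astype(int)[y0:y1,x0:x1]
    m=((g[:,:,1]-g[:,:,0]<4.5)*255).astype(np.uint8); m=cv2.morphologyEx(m,cv2.MORPH_OPEN,np.ones((5,5),np.uint8))
    c=max(cv2.findContours(m,0,1)[0],key=cv2.contourArea)[:,0]+[x0,y0]
    P=np.array([onz('wrist',*p,.010,s)[:2] for p in c]); 
    r=cv2.minAreaRect((P*1000).astype(np.float32)); print('plate mm',np.round(r[0],1),np.round(r[1],1),round(r[2],1))
    x0,y0,x1,y1=nutwin
    v=cv2.GaussianBlur(im,(3,3),0).max(2)[y0:y1,x0:x1]
    d=((v<88)*255).astype(np.uint8)
    c=max(cv2.findContours(d,0,1)[0],key=cv2.contourArea); hull=cv2.convexHull(c)
    hu=cv2.approxPolyDP(hull,1.5,True)[:,0]+[x0,y0]; print('nut px',hu.tolist())
    Q=np.array([onz('wrist',*p,.053,s)[:2] for p in hull[:,0]+[x0,y0]])*1000
    print('nut circ',cv2.minEnclosingCircle(Q.astype(np.float32)))
    ff=d.copy(); inner=cv2.findContours(255-d,cv2.RETR_LIST,1)[0]
    for k in inner:
        if 15<cv2.contourArea(k)<200:
            M=cv2.moments(k); p=(M['m10']/M['m00']+x0,M['m01']/M['m00']+y0); print('inner',np.round(p,1),cv2.contourArea(k),onz('wrist',*p,.066,s)[:2].round(4))
E
python3 - <<'E'
from cl import *
s=np.load('w3.npy',allow_pickle=True).item(); im=cv2.imread('pics/w3.png'); clamp(im,s)
E
```

```text
plate mm [467.9 300. ] [79.2 88.7] 65.1
nut px [[254, 164], [265, 167], [268, 173], [268, 182], [260, 189], [248, 185], [244, 174]]
nut circ ((466.8900451660156, 300.4659423828125), 13.832296371459961)
inner [255.6 178.7] 67.5 [0.4676 0.3004]
```

```bash
python3 - <<'E'
from h import *
s=np.load('w3.npy',allow_pickle=True).item(); im=cv2.imread('pics/w3.png')
R=np.array(s['ee_rot']);e=np.array(s['ee_pos'])
for d in(-4,-2,0,2):
    f=lambda dx,z:np.round(proj('wrist',e+R@np.array([(d+dx)/1000,0,z]),s),1).tolist()
    print(d,'mouth c',f(0,.0418),'mouth+12.5',f(12.5,.0418),'shoulder bot+',f(12.5,.0418-.026),'adapter front base',f(8,.0063))
print([(r,int(im[r,283].max())) for r in range(215,275)])
cv2.imwrite('pics/c3.png',cv2.resize(np.clip(im[150:290,215:350]*1.5,0,255).astype(np.uint8),None,fx=4,fy=4,interpolation=cv2.INTER_CUBIC))
E
```

```text
-4 mouth c [281.1, 243.3] mouth+12.5 [281.1, 224.4] shoulder bot+ [281.1, 241.3] adapter front base [281.1, 256.8]
-2 mouth c [281.1, 240.4] mouth+12.5 [281.1, 221.2] shoulder bot+ [281.1, 237.8] adapter front base [281.1, 253.2]
0 mouth c [281.1, 237.4] mouth+12.5 [281.1, 218.1] shoulder bot+ [281.1, 234.3] adapter front base [281.1, 249.7]
2 mouth c [281.1, 234.3] mouth+12.5 [281.1, 215.0] shoulder bot+ [281.1, 230.8] adapter front base [281.1, 246.0]
[(215, 217), (216, 216), (217, 215), (218, 211), (219, 197), (220, 161), (221, 140), (222, 136), (223, 128), (224, 106), (225, 82), (226, 79), (227, 77), (228, 79), (229, 78), (230, 78), (231, 80), (232, 78), (233, 78), (234, 79), (235, 77), (236, 82), (237, 80), (238, 78), (239, 79), (240, 77), (241, 78), (242, 82), (243, 86), (244, 88), (245, 89), (246, 90), (247, 93), (248, 94), (249, 103), (250, 112), (251, 116), (252, 118), (253, 120), (254, 116), (255, 115), (256, 103), (257, 79), (258, 48), (259, 39), (260, 32), (261, 33), (262, 36), (263, 37), (264, 38), (265, 38), (266, 38), (267, 33), (268, 39), (269, 37), (270, 40), (271, 41), (272, 37), (273, 36), (274, 38)]
```

View pics/c3.png

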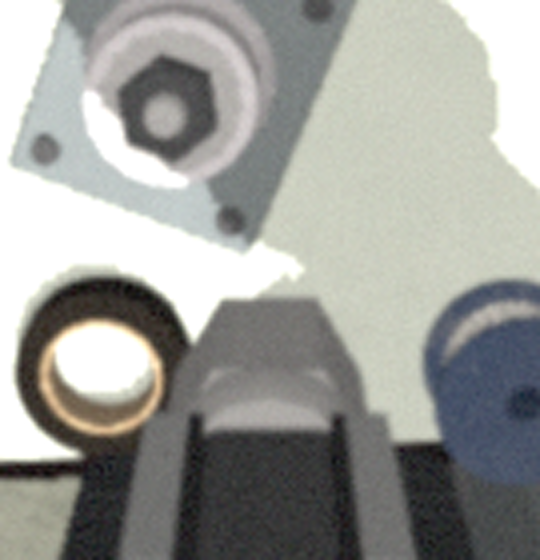

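Socket front flat edge is at row ~224.5 and the adapter base at row ~257, so the socket sits 4 mm behind the TCP in tool x. The nut axis is (0.4677, 0.3002), with stand yaw about -25°.

Request:
{"op": "move_arm", "data": {"rows": [[0.6,1.2,-3,0,0],[0.6,1.3,-3,0,0],[0,0,-3,0,0],[0,0,-2.5,0,0],[0,0,0,0,0]]}}

```text
time: 6.18
ee_pos: [0.4712, 0.2921, 0.1293]
ee_rot: [[0.998, -0.062, -0.005], [-0.062, -0.998, -0.005], [-0.004, 0.005, -1.0]]
wrist_force: [-0.4, 0.2, -1.0]
opening: 0.0152
gripper_force: 59.4
```

Request:
{"op": "move_arm", "data": {"rows": [[0,0,0,0,0],[0,0,0,0,0]]}}

```text
time: 6.42
ee_pos: [0.4735, 0.2953, 0.1325]
ee_rot: [[0.998, -0.061, 0.002], [-0.061, -0.998, 0.001], [0.002, -0.001, -1.0]]
wrist_force: [0.4, 0.0, -1.4]
opening: 0.0151
gripper_force: 59.4
```

```bash
python3 - <<'E'
from h import *
s=bot.sense(); im=bot.snapshot('wrist')[:,:,::-1]; cv2.imwrite('pics/w4.png',im)
np.save('w4.npy',s,allow_pickle=True); print(np.round(s['ee_pos'],4),np.round(s['ee_rot'],3)[0],s['wrist_force'])
R=np.array(s['ee_rot']);e=np.array(s['ee_pos'])
print('exp nut',proj('wrist',(.4677,.3002,.066),s)); 
for d in(-6,-4,-2): print(proj('wrist',e+R@np.array([(d+12.5)/1000,0,.0418]),s))
cv2.imwrite('pics/c4.png',cv2.resize(np.clip(im[130:290,215:350]*1.5,0,255).astype(np.uint8),None,fx=3.7,fy=3.7,interpolation=cv2.INTER_CUBIC))
E
```

```text
[0.4735 0.2953 0.1325] [ 0.998 -0.061  0.002] [ 0.3841195   0.01669842 -1.36735688]
exp nut (np.float64(274.6921827271975), np.float64(231.96291876421884))
(np.float64(281.11842338301767), np.float64(227.45679719716983))
(np.float64(281.11436088735184), np.float64(224.36324116861957))
(np.float64(281.110282190473), np.float64(221.24785298394414))
```

Request:
{"op": "move_arm", "data": {"rows": [[-0.2,0.5,0,0,0],[0,0,-1.2,0,0],[0,0,-1.2,0,0],[0,0,0,0,0],[0,0,0,0,0]]}}

```text
time: 7.1
ee_pos: [0.4706, 0.3001, 0.1069]
ee_rot: [[0.998, -0.06, -0.001], [-0.06, -0.998, -0.0], [-0.0, 0.0, -1.0]]
wrist_force: [-0.3, -0.2, -1.1]
opening: 0.0151
gripper_force: 59.4
```

Request:
{"op": "move_arm", "data": {"rows": [[0,0,-0.3,0,0],[0,0,-0.3,0,0],[0,0,0,0,0],[0,0,0,0,0]]}}

```text
time: 7.6
ee_pos: [0.4709, 0.3003, 0.1018]
ee_rot: [[0.998, -0.06, 0.001], [-0.06, -0.998, 0.0], [0.001, -0.0, -1.0]]
wrist_force: [-0.4, -0.3, 4.5]
opening: 0.0153
gripper_force: 60.0
```

The socket stopped at exactly nut-top height with about 6 N. I'll hold briefly, then lift and carry it back.

Request:
{"op": "move_arm", "data": {"rows": [[0,0,-0.05,0,0],[0,0,0,0,0],[0,0,0,0,0],[0,0,0,0,0]]}}

```text
time: 8.1
ee_pos: [0.471, 0.3003, 0.1017]
ee_rot: [[0.998, -0.06, 0.001], [-0.06, -0.998, 0.0], [0.001, -0.0, -1.0]]
wrist_force: [-1.0, -0.8, 8.2]
opening: 0.0148
gripper_force: 60.8
```

Request:
{"op": "move_arm", "data": {"rows": [[0,0,2,0,0],[0,0,3,0,0],[0,0,4,0,0],[0,0,4,0,0],[0,0,1,0,0]]}}

```text
time: 8.72
ee_pos: [0.4719, 0.3011, 0.243]
ee_rot: [[0.998, -0.06, 0.004], [-0.06, -0.998, 0.003], [0.004, -0.003, -1.0]]
wrist_force: [0.5, 0.6, -1.1]
opening: 0.0146
gripper_force: 59.5
```

Request:
{"op": "move_arm", "data": {"rows": [[0,-5,0,0,0],[-0.5,-5,0,0,0],[-0.5,-5,0,0,0],[0,-5,0,0,0],[0,-5,0,0,0]]}}

```text
time: 9.35
ee_pos: [0.4596, 0.0485, 0.2395]
ee_rot: [[0.998, -0.06, -0.002], [-0.06, -0.998, -0.0], [-0.002, 0.001, -1.0]]
wrist_force: [1.0, 0.2, -1.3]
opening: 0.015
gripper_force: 59.4
```

Request:
{"op": "move_arm", "data": {"rows": [[0,-5,0,0,0],[0,-5,0,0,0],[0,-5,0,0,0],[0,-5,0,0,0],[0,-2,0,0,0]]}}

```text
time: 9.98
ee_pos: [0.4592, -0.1732, 0.2394]
ee_rot: [[0.998, -0.065, -0.002], [-0.065, -0.998, -0.001], [-0.002, 0.001, -1.0]]
wrist_force: [0.9, 1.2, -1.5]
opening: 0.0149
gripper_force: 59.3
```

Request:
{"op": "move_arm", "data": {"rows": [[0,0,-3,0,0],[0,0,-3,0,0],[0,0,-2,0,0],[0,0,0,0,0],[0,0,0,0,0]]}}

```text
time: 10.6
ee_pos: [0.4607, -0.1698, 0.1608]
ee_rot: [[0.998, -0.06, -0.0], [-0.06, -0.998, -0.0], [-0.0, 0.0, -1.0]]
wrist_force: [-0.3, -0.3, -0.7]
opening: 0.0151
gripper_force: 59.4
```

Request:
{"op": "move_arm", "data": {"rows": [[0,0,-2.5,0,0],[0,0,-2,0,0],[0,0,-1.5,0,0],[0,0,-1.0,0,0],[0,0,0,0,0]]}}

```text
time: 11.22
ee_pos: [0.4606, -0.1698, 0.0905]
ee_rot: [[0.998, -0.06, -0.001], [-0.06, -0.998, 0.0], [-0.001, -0.0, -1.0]]
wrist_force: [-0.1, -0.2, -1.7]
opening: 0.0153
gripper_force: 59.4
```

Request:
{"op": "move_arm", "data": {"rows": [[0,0,-0.3,0,0],[0,0,-0.1,0,0],[0,0,0,0,0],[0,0,0,0,0]]}}

```text
time: 11.72
ee_pos: [0.4608, -0.1698, 0.087]
ee_rot: [[0.998, -0.06, 0.0], [-0.06, -0.998, -0.0], [0.0, 0.0, -1.0]]
wrist_force: [-1.0, 0.1, -0.4]
opening: 0.0149
gripper_force: 59.4
```

Just touching the bar; release, wait, and lift.

Request:
{"op": "move_arm", "data": {"rows": [[0,0,0,0,0.5],[0,0,0,0,0.5],[0,0,0,0,0.5],[0,0,0,0,0.5],[0,0,0,0,0.5]]}}

```text
time: 12.35
ee_pos: [0.4607, -0.1698, 0.0868]
ee_rot: [[0.998, -0.06, 0.0], [-0.06, -0.998, 0.0], [0.0, -0.0, -1.0]]
wrist_force: [0.1, -0.0, 0.6]
opening: 0.0426
gripper_force: 0.0
```

Request:
{"op": "move_arm", "data": {"rows": [[0,0,1,0,0.5],[0,0,3,0,0.5],[-0.1,1.5,2.5,-0.08,0.5],[-0.1,3,0,-0.08,0.5],[0,3,0,0,0.5]]}}

```text
time: 12.98
ee_pos: [0.459, -0.0942, 0.153]
ee_rot: [[0.976, -0.22, 0.002], [-0.22, -0.976, -0.0], [0.002, -0.0, -1.0]]
wrist_force: [-0.0, 0.5, 0.4]
opening: 0.0423
gripper_force: 0.0
```

Request:
{"op": "move_arm", "data": {"rows": [[0,0,0,0,0.5],[0,0,0,0,0.5],[0,0,0,0,0.5]]}}

```text
time: 13.35
ee_pos: [0.4587, -0.096, 0.1519]
ee_rot: [[0.975, -0.22, 0.0], [-0.22, -0.975, -0.001], [0.0, 0.0, -1.0]]
wrist_force: [-1.0, -0.6, 0.4]
opening: 0.0424
gripper_force: 0.0
```

```bash
python3 - <<'E'
from h import *
s=bot.sense(); im=bot.snapshot('wrist')[:,:,::-1]; cv2.imwrite('pics/w5.png',im)
np.save('w5.npy',s,allow_pickle=True); print(np.round(s['ee_pos'],4),np.round(s['ee_rot'],3)[0])
cv2.imwrite('pics/c5.png',cv2.resize(np.clip(im[165:275,215:385]*1.8,0,255).astype(np.uint8),(800,518),interpolation=cv2.INTER_CUBIC))
E
```

```text
[ 0.4587 -0.096   0.1519] [ 0.975 -0.22   0.   ]
```

View pics/c5.png

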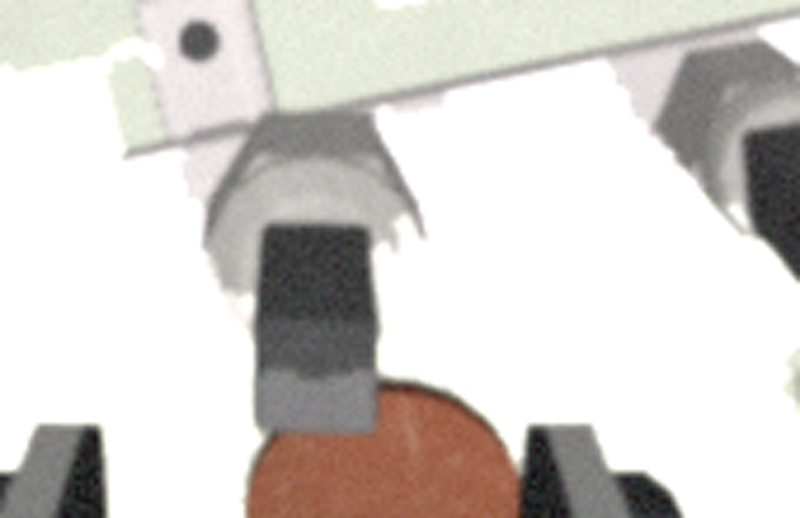

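The medium adapter is square to the tool, with its top face about (269-295, 233-257) px and a hex flat facing tool +x. So the tool must turn from -12.7° to about -25° at the nut. Picture 9 of 10.

```bash
python3 - <<'E'
from h import *
s=np.load('w5.npy',allow_pickle=True).item()
k=800/170
C=[(257,320),(378,320),(377,432),(255,428)]
P=np.array([onz('wrist',215+x/k,165+y/k,.12,s) for x,y in C]); R=np.array(s['ee_rot'])
print(P.mean(0), (P.mean(0)-s['ee_pos'])@R, np.linalg.norm(np.roll(P,-1,0)-P,axis=1)); print(np.round(s['qpos'],1))
print(R.T@(onz('wrist',215+316/k,165+113/k,.045,s)-s['ee_pos']))
E
```

```text
[ 0.45787857 -0.09655874  0.12      ] [-0.000676   0.0006845  0.0319465] [0.01485773 0.01529351 0.01543297 0.01473327]
[  3.3  23.1   3.8 128.5  -3.   28.5 -93.3]
[0.01427726 0.00080248 0.10695125]
```

Request:
{"op": "move_arm", "data": {"rows": [[-0.15,0,-2,0,0.5],[0,0,-2,0,0.5],[0,0,-1.5,0,0.5],[0,0,-1,0,0.5],[0,0,0,0,0.5]]}}

```text
time: 14.02
ee_pos: [0.4568, -0.0949, 0.0862]
ee_rot: [[0.976, -0.219, -0.001], [-0.219, -0.976, 0.0], [-0.001, 0.0, -1.0]]
wrist_force: [1.3, 0.1, -0.5]
opening: 0.0428
gripper_force: 0.0
```

Request:
{"op": "move_arm", "data": {"rows": [[0,0,0,0,0],[0,0,0,0,0],[0,0,0,0,0],[0,0,0,0,0],[0,0,0,0,0]]}}

```text
time: 14.65
ee_pos: [0.4576, -0.0949, 0.0872]
ee_rot: [[0.976, -0.219, 0.001], [-0.219, -0.976, -0.0], [0.001, -0.0, -1.0]]
wrist_force: [-0.2, -0.2, 5.1]
opening: 0.0149
gripper_force: 60.2
```

Request:
{"op": "move_arm", "data": {"rows": [[0,0,2,0,0],[0,0,3,0,0],[0,0,4,0,0],[0,0,4,0,0],[0,0,3,0,0]]}}

```text
time: 15.28
ee_pos: [0.4566, -0.0946, 0.2479]
ee_rot: [[0.976, -0.218, -0.0], [-0.218, -0.976, 0.0], [-0.0, -0.0, -1.0]]
wrist_force: [-0.1, 0.4, -2.9]
opening: 0.0152
gripper_force: 59.2
```

Request:
{"op": "move_arm", "data": {"rows": [[0,5,0,0,0],[0,5,0,-0.07,0],[0,5,0,-0.07,0],[0,5,0,-0.07,0],[0,5,0,0,0]]}}

```text
time: 15.9
ee_pos: [0.456, 0.1565, 0.2461]
ee_rot: [[0.909, -0.417, -0.002], [-0.417, -0.909, -0.001], [-0.001, 0.001, -1.0]]
wrist_force: [0.6, -0.7, -2.0]
opening: 0.0151
gripper_force: 59.3
```

Request:
{"op": "move_arm", "data": {"rows": [[0.3,5,0,0,0],[0.3,4,0,0,0],[0,2,0,0,0],[0,0,0,0,0],[0,0,0,0,0]]}}

```text
time: 16.52
ee_pos: [0.4629, 0.2626, 0.2463]
ee_rot: [[0.908, -0.419, -0.001], [-0.419, -0.908, -0.002], [-0.0, 0.003, -1.0]]
wrist_force: [0.8, -1.6, -2.6]
opening: 0.0149
gripper_force: 59.3
```

```bash
python3 - <<'E'
from cl import *
s=bot.sense(); im=bot.snapshot('wrist')[:,:,::-1].copy(); cv2.imwrite('pics/w6.png',im)
np.save('w6.npy',s,allow_pickle=True); print(np.round(s['ee_pos'],4),np.round(s['ee_rot'],3)[0],np.round(s['qpos'],1))
u,v=proj('wrist',(.4677,.3002,.055),s); print(u,v); u=int(u);v=int(v)
clamp(im,s,(u-60,v-68,u+60,v+50),(u-21,v-19,u+21,v+19))
R=np.array(s['ee_rot']);e=np.array(s['ee_pos'])
for d in(-4,-2,0,2): print(d,[np.round(proj('wrist',e+R@np.array([(d+a)/1000,0,z]),s)[1],1) for a,z in((15.8,.0418),(8,.0063))])
print([(r,int(im[r,281].max())) for r in range(205,270)])
cv2.imwrite('pics/c6.png',cv2.resize(np.clip(im[130:290,215:350]*1.5,0,255).astype(np.uint8),None,fx=3.7,fy=3.7,interpolation=cv2.INTER_CUBIC))
E
```

```text
[0.4629 0.2626 0.2463] [ 0.908 -0.419 -0.001] [ -33.9   19.    -0.7  116.1    0.4   45.  -149.7]
246.7806550407969 193.38263200571703
plate mm [447.7 294.2] [104.9 121.2] 65.8
nut px [[254, 182], [260, 192], [253, 205], [241, 204], [235, 196], [241, 182]]
nut circ ((467.0234069824219, 299.681884765625), 14.220223426818848)
inner [245.9 196.2] 63.0 [0.4675 0.3001]
-4 [np.float64(219.3), np.float64(256.9)]
-2 [np.float64(216.2), np.float64(253.4)]
0 [np.float64(213.0), np.float64(249.8)]
2 [np.float64(209.8), np.float64(246.1)]
[(205, 84), (206, 86), (207, 80), (208, 84), (209, 85), (210, 85), (211, 82), (212, 79), (213, 81), (214, 77), (215, 76), (216, 78), (217, 76), (218, 79), (219, 77), (220, 77), (221, 74), (222, 77), (223, 75), (224, 78), (225, 76), (226, 75), (227, 79), (228, 82), (229, 85), (230, 101), (231, 109), (232, 112), (233, 113), (234, 112), (235, 111), (236, 112), (237, 113), (238, 112), (239, 115), (240, 114), (241, 119), (242, 124), (243, 122), (244, 121), (245, 119), (246, 120), (247, 118), (248, 113), (249, 95), (250, 54), (251, 42), (252, 38), (253, 39), (254, 42), (255, 41), (256, 33), (257, 41), (258, 36), (259, 37), (260, 39), (261, 36), (262, 38), (263, 37), (264, 34), (265, 39), (266, 38), (267, 30), (268, 35), (269, 35)]
```

View pics/c6.png

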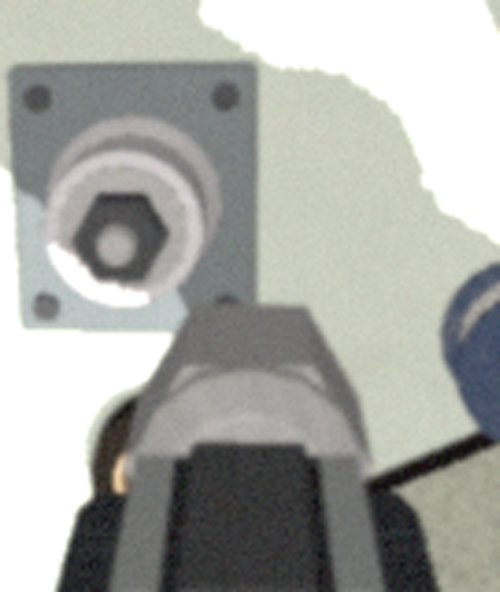

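The last picture shows the held medium socket with its mouth's front flat at row ~212 and centred at column ~282.6. The nut's stud is at (246,196), with flats parallel to the socket's. I correct for the 1 mm lateral camera bias and approach.

Request:
{"op": "move_arm", "data": {"rows": [[0.25,1.9,-3,0,0],[0.25,2.0,-3,0,0],[0,0,-3,0,0],[0,0,-2.5,0,0],[0,0,0,0,0]]}}

```text
time: 17.2
ee_pos: [0.4673, 0.3014, 0.1303]
ee_rot: [[0.908, -0.419, -0.004], [-0.419, -0.908, -0.004], [-0.002, 0.005, -1.0]]
wrist_force: [-0.3, -1.0, -2.3]
opening: 0.0148
gripper_force: 59.2
```

Request:
{"op": "move_arm", "data": {"rows": [[0,0,0,0,0],[0,0,0,0,0],[0,0,0,0,0]]}}

```text
time: 17.58
ee_pos: [0.4687, 0.3045, 0.1328]
ee_rot: [[0.909, -0.417, 0.002], [-0.417, -0.909, 0.001], [0.001, -0.002, -1.0]]
wrist_force: [-0.1, -0.2, -2.7]
opening: 0.0151
gripper_force: 59.2
```

Request:
{"op": "move_arm", "data": {"rows": [[-0.1,-0.3,0,0,0],[0,0,-1.2,0,0],[0,0,-1.2,0,0],[0,0,0,0,0],[0,0,0,0,0]]}}

```text
time: 18.2
ee_pos: [0.4671, 0.3012, 0.1074]
ee_rot: [[0.909, -0.417, -0.0], [-0.417, -0.909, -0.0], [-0.0, 0.0, -1.0]]
wrist_force: [-0.5, -0.4, -1.8]
opening: 0.0147
gripper_force: 59.2
```

Request:
{"op": "move_arm", "data": {"rows": [[0,0,-0.3,0,0],[0,0,-0.3,0,0],[0,0,0,0,0],[0,0,0,0,0]]}}

```text
time: 18.7
ee_pos: [0.4672, 0.3012, 0.1018]
ee_rot: [[0.909, -0.417, 0.0], [-0.417, -0.909, 0.0], [0.0, -0.0, -1.0]]
wrist_force: [0.3, 1.1, -2.4]
opening: 0.0151
gripper_force: 59.2
```

Request:
{"op": "move_arm", "data": {"rows": [[0,0,-0.2,0,0],[0,0,-0.2,0,0],[0,0,0,0,0],[0,0,0,0,0]]}}

```text
time: 19.2
ee_pos: [0.4672, 0.3012, 0.0978]
ee_rot: [[0.909, -0.417, -0.0], [-0.417, -0.909, -0.0], [-0.0, 0.0, -1.0]]
wrist_force: [0.9, -0.4, -2.3]
opening: 0.0152
gripper_force: 59.2
```

It has slipped over the nut without force, so I continue down to the washer.

Request:
{"op": "move_arm", "data": {"rows": [[0,0,-0.3,0,0],[0,0,-0.3,0,0],[0,0,-0.3,0,0],[0,0,0,0,0],[0,0,0,0,0]]}}

```text
time: 19.82
ee_pos: [0.4671, 0.3012, 0.0887]
ee_rot: [[0.909, -0.417, -0.0], [-0.417, -0.909, -0.0], [-0.0, 0.0, -1.0]]
wrist_force: [-0.4, 1.3, -1.4]
opening: 0.0152
gripper_force: 59.3
```

Request:
{"op": "move_arm", "data": {"rows": [[0,0,-0.1,0,0],[0,0,-0.05,0,0],[0,0,0,0,0],[0,0,0,0,0]]}}

```text
time: 20.32
ee_pos: [0.4673, 0.3013, 0.0883]
ee_rot: [[0.909, -0.417, 0.0], [-0.417, -0.909, 0.0], [0.0, -0.0, -1.0]]
wrist_force: [-1.8, -0.5, 5.5]
opening: 0.015
gripper_force: 60.5
```

It is seated at the expected height with a light push. I hold briefly and check the rack numerically against the first top picture.

Request:
{"op": "move_arm", "data": {"rows": [[0,0,0,0,0],[0,0,0,0,0],[0,0,0,0,0],[0,0,0,0,0]]}}

```text
time: 20.82
ee_pos: [0.4673, 0.3013, 0.0883]
ee_rot: [[0.909, -0.417, 0.0], [-0.417, -0.909, 0.0], [0.0, -0.0, -1.0]]
wrist_force: [-2.4, -2.1, 5.0]
opening: 0.015
gripper_force: 60.5
```

```bash
python3 - <<'E'
from h import *
a=cv2.imread('pics/top0.png'); b=bot.snapshot('top')[:,:,::-1]
for n,(x0,x1) in dict(small=(352,374),large=(382,406)).items():
    for im in(a,b):
        m=cv2.moments(((im[228:250,x0:x1].max(2)<75)*255).astype(np.uint8),True); print(n,m['m00'],m['m10']/m['m00'],m['m01']/m['m00'])
s=bot.sense(); print(s['ee_pos'],s['wrist_force'],s['gripper_force'])
E
```

```text
small 22.0 10.545454545454545 9.954545454545455
small 17.0 10.294117647058824 10.352941176470589
large 30.0 10.133333333333333 11.6
large 21.0 10.19047619047619 11.619047619047619
[0.46729289 0.3012619  0.08826447] [-1.88147856 -1.22517755  5.53300329] 60.47410547733307
```

```bash
python3 -c "
from station import bot
print(bot.job_done())"
```

```text
the job is handed in; nothing more can be done
None
```

The job is handed in at about 21 s. The smallest socket stopped on top of the nut and is back on its post. The middle one is seated on the washer and still gripped, and the largest shows no movement from its post. The hand-in call returned no verdict.

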